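# Tilt the ruler out of the part-opening stationery box

## Robot

A 6-joint arm with a two-finger parallel gripper is mounted at the origin on the work surface. World frame = base frame: x ahead of the robot, y to its left, z up, the work surface at z = 0. Lengths are in mm, angles in rad, forces in N, time in s.
With the tool pointing down it reaches from about 150 to 775 mm from the base axis. Payload 6.1 kg.
Tool frame: the origin (TCP) lies midway between the tips of the shut fingers; the grasp point (between the pads) lies 19 mm behind it (env.grip_point_offset is the distance from the TCP to the grasp point, in mm); z points along the fingers, y is the direction in which the jaws open and shut (so a half turn about z gives the same grasp; the last joint's range is limited). The gripper opens to 85 mm and grips with 20 to 120 N. Pads are 22 mm wide; open, the fingers measure 114 mm over their backs; the gripper's body (76 mm by 85 mm) begins 54 mm behind the grasp point. The pads swing forward as they close: fully open they stand 13 mm farther back than shut.
Start: joints at [-1.334, 0.126, -0.04, 1.405, 0, 1.571], TCP at [123.156, -510.334, 231.295] pointing down, gripper open.
Joint ranges: [-2.72, 2.72], [-0.95, 1.95], [-1.27, 1.35], [-1.78, 2.02], [-1.46, 1.47], [-3.14, 3.14]. Speed limits (rad/s): [2.39, 2.39, 3.01, 3.14, 3.14, 3.14].

## Interface

Orientations are given as [roll, pitch, yaw] about the fixed x, y, z axes, in that order (R = Rz(yaw) Ry(pitch) Rx(roll)).
In Python, from bench import env, grab_frame, close_job gives the robot as it stands. The module is installed in compiled form; this text tells all that it offers.
- The arm moves only by the tool move_arm, never from a script. Its arguments are lists of equal length, an entry for each row: "offset": the shift along the tool's x, y, z in cm, a list of three; "dr": the turn, a rotation vector about the tool's x, y, z in degrees, a list of three. In form: {"offset": [[dx, dy, dz], ...], "dr": [[wx, wy, wz], ...]}. A call has 1 to 5 rows; each row is the pose to reach, as a shift and turn from the pose commanded when the call began, along the tool's axes at that moment; what a row does not reach only later rows make up. A row lasts 1/10 s, in which the tool goes at most 50 mm and 8.59 degrees, less where a joint would pass 70% of its speed; a pose out of reach is approached as far as the arm can. A call with a gripper value outside its range is refused whole. "fingers" is the finger opening in cm, from 0 to 8.54, set as the call begins (left out, the last holds). The fingers move at their own pace and stop on an object; "newtons" is the grip in N (left out, the last holds). Time passes only in rows, so rows that repeat a pose let the fingers close. It gives the time, the measured TCP pose, the force and the opening at its end, in the units of the state.
- env.state(): the state, without advancing time (a new reading comes with each control period).
- grab_frame(name): name is "scene" or "top"; returns a dict with "pixels" (420x560x3 uint8, red, green, blue), "range_z" (420x560 float32, mm along the optical axis (not along the pixel's ray), 0 where there is no reading), "fx", "fy", "cx", "cy" (pixels), "camera_from_world" (4x4, takes a point from world to camera coordinates). Camera axes: x right, y up, looking along -z (the intrinsics and any distortion apply to the point x, -y, -z); pixel columns grow to the right and rows downward; lengths in mm; the calibration is good to about 2 mm. A picture is of the moment at which its call begins.
- close_job(): hands the job in, once; it reports no verdict.
The state is a dict: "t": time; "joints": joint angles; "joint_vel": joint speeds; "joint_torque": joint torques, N m; "ee_pos": TCP position; "orientation": TCP orientation; "ft_force": force on the tool from outside, world axes, zero at the start; "torque": the same for the moment, N m; "gripper_width": opening from 0.0 (shut) to 1.0 (fully open).
Only numpy, scipy, OpenCV 4.12 (cv2) and the standard library are available. Lean on these libraries where they do the work, as an engineer would, in place of code of your own. Each camera call takes 0.05 s, during which the arm holds its last target. There are 200 camera calls.

## Task

Slide the lid of the wooden stationery box open all the way to its stop, then take the long yellow ruler, tilt it up diagonally through the opening, which is shorter than the ruler, and draw it out without forcing it against the lid or the box. Finish while still holding the ruler in the gripper, still and roughly level, with all of it at least 15 cm above the desk; do not put it down. Leave the lid open, the eraser in the box, and do not knock the other things on the desk.

Things in the scene. Friction and masses are not known exactly. Their poses are not given: they have to be found in the camera images.
- box: Light wooden stationery box with green inner floor, immovable on the desk; outside 142 (its x) by 312 (its y) by 60 mm high, walls 6 mm, inner floor 8 mm above the desk, inside 130 by 300 by 52 mm deep. Origin: centre of its underside on the desk; z up. The dark lid covers it fully when shut and slides along the box's +y.
- lid (a joint): Slide of the dark lid (146 by 312 by 8 mm, underside 60 mm, top 68 mm above the desk), in m: 0 shut, grows along the box's +y, hard stop at 0.175. Stays where left; about 1.5 N friction. Cannot be lifted off. At the stop the box is open for 169 mm from its -y inner end wall; the lid still covers the 131 mm at the +y end and sticks out 175 mm beyond the box.
- lid_knob (a point): Centre of the round brass knob on the lid, 10 mm above the lid's top: diameter 24 mm (neck 18 mm), 20 mm high, 36 mm behind the lid's -y edge, midway across.
- lid_edge (a point): Middle of the lower edge of the lid's -y end: the rim of the opening once the lid is slid back.
- ruler: Yellow ruler with black marks, 28 (its x) by 280 (its y) by 8 mm thick (its z), about 60 g; lies flat on the box floor, nearly parallel to the box's y, hidden until the lid is open. Origin: centre of its underside. Its +y end stays under the lid when the lid is at its stop.
- ruler_free (a point): Centre of the ruler's -y end face, the end that lies in the opening once the lid is open.
- ruler_hid (a point): Centre of the ruler's +y end face, the end that stays under the lid.
- eraser: White eraser with blue sleeve, 18 by 44 by 12 mm, lying on the box floor in the corner at the box's +x, -y. Origin: centre of underside. Stays in the box.
- pen_cup: Blue ceramic cup of pens, 80 mm across, about 150 mm high with pens; origin under its centre. To be left alone.
- mouse: Black computer mouse, about 80 by 60 by 36 mm. To be left alone.
- stapler: Red and black stapler, 36 by 130 by 46 mm, standing on the desk. To be left alone.
- calculator: Grey calculator, 145 by 80 by 16 mm, lying on the desk. To be left alone.

How it is judged:
By the outcome, as a careful person would: the job done as asked, in the order asked, and still so for the second after the job is handed in, while the arm keeps its last pose, push and grip.
It also fails if it takes over 54 s, if anything falls off the work surface, if the arm or the gripper's body presses on something with over 40 N, if the wrist force passes 120 N, or if a joint passes its speed limit or range.

## Working session

There is one attempt and no reset: what is moved stays moved. The work goes in short steps, Python scripts to look and compute and a tool call to move; the robot and the scene stay as the last step left them, time stands still between calls to the robot, and variables do not carry over. Pictures are saved under pics/ and viewed, about 8 in all and at most 12, crops included, and the job is handed in when it is done.

Besides the shell and the picture viewer there is one more tool, called after "Emit:" as name(argument=value, ...) on one line, values as JSON. move_arm: Moves the arm, as the interface text tells. Its arguments: {"type":"object","properties":{"offset":{"type":"array"},"dr":{"type":"array"},"fingers":{"type":"number"},"newtons":{"type":"number"}},"required":["offset","dr"]}

```bash
mkdir -p pics
cat > h.py <<'E'
import numpy as np, cv2
from bench import env, grab_frame
from scipy.spatial.transform import Rotation as R
def snap(n,fn=None):
    f=grab_frame(n)
    if fn: cv2.imwrite('pics/'+fn,cv2.cvtColor(f['pixels'],cv2.COLOR_RGB2BGR))
    return f
def cloud(f):
    z=f['range_z'].astype(float); v,u=np.mgrid[:z.shape[0],:z.shape[1]]
    c=np.stack([(u-f['cx'])/f['fx']*z,-(v-f['cy'])/f['fy']*z,-z,np.ones_like(z)],-1)
    w=c@np.linalg.inv(f['camera_from_world']).T
    w[z==0]=np.nan
    return w[...,:3]
def ray(f,u,v,h):
    M=np.linalg.inv(f['camera_from_world']); d=M[:3,:3]@np.array([(u-f['cx'])/f['fx'],-(v-f['cy'])/f['fy'],-1.])
    o=M[:3,3]; return o+d*(h-o[2])/d[2]
E
python3 - <<'E'
from h import *
a=snap('scene','s1.png');b=snap('top','t1.png')
for f in(a,b): print({k:f[k] for k in('fx','fy','cx','cy')},np.linalg.inv(f['camera_from_world'])[:3].round(3).tolist(), [k for k in f])
print(env.state())
E
```

```text
{'fx': 381.6508528394582, 'fy': 381.6508528394582, 'cx': 277.05677547313786, 'cy': 206.17085496542015} [[0.707, -0.379, 0.597, 1262.159], [0.707, 0.384, -0.594, -717.543], [-0.004, 0.842, 0.54, 728.492]] ['pixels', 'range_z', 'fx', 'fy', 'cx', 'cy', 'camera_from_world']
{'fx': 525.0910010697734, 'fy': 525.0910010697734, 'cx': 286.01789867748164, 'cy': 218.0277584937023} [[0.023, 0.981, -0.195, 237.797], [-1.0, 0.022, -0.007, 18.41], [-0.002, 0.195, 0.981, 1532.93]] ['pixels', 'range_z', 'fx', 'fy', 'cx', 'cy', 'camera_from_world']
{'t': 0.1, 'joints': array([-1.33399747e+00,  1.26353772e-01, -4.04901027e-02,  1.40541528e+00,
       -1.16047212e-05,  1.57077969e+00]), 'joint_vel': array([ 0.00064774, -0.00130821,  0.00327838,  0.00053259,  0.0005133 ,
       -0.00121215]), 'joint_torque': array([ 2.00408072e-04, -4.36901700e+01,  3.53606308e+01,  1.36574224e-02,
        1.05787367e-04, -9.26483551e-06]), 'ee_pos': array([ 123.07176448, -509.99492746,  230.59620506]), 'orientation': array([-3.14012982e+00,  1.15803788e-05,  2.36815509e-01]), 'ft_force': array([-0.68885426, -0.77087529,  0.94608956]), 'torque': array([0.02084743, 0.04243207, 0.01961617]), 'gripper_width': 1.0004908655996}
```

View pics/s1.png

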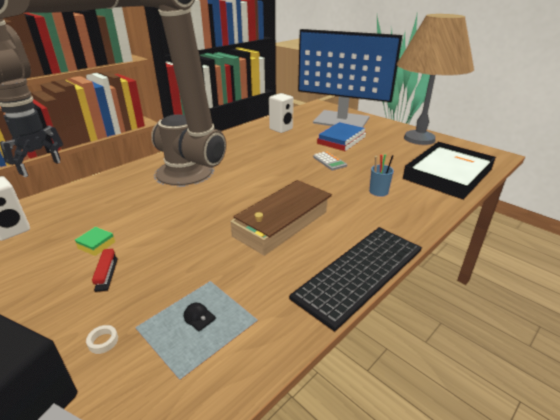

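View pics/t1.png

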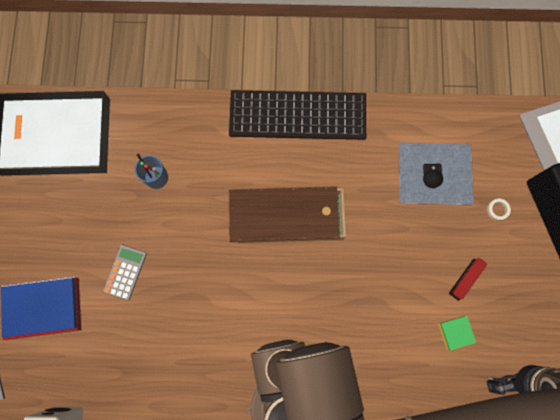

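The lid is dark brown at top-image (229–340, 187–242), with its brass knob at (326,211). A sliver of green floor shows at u≈342, so box -y points right in the image, which is world -y. The pen cup is at (150,172), the mouse at (432,175) and the stapler at (468,278).

Run:
```python
from h import *
f=snap('top'); w=cloud(f); p=f['pixels'].astype(int)
hsv=cv2.cvtColor(f['pixels'],cv2.COLOR_RGB2HSV)
roi=np.zeros(p.shape[:2],bool); roi[175:255,215:360]=1
m=roi&(w[...,2]>60)&(w[...,2]<76)
print('z med',np.nanmedian(w[m][:,2]), m.sum())
dark=m&(p.sum(-1)<260)
print(p[230,280],p[215,341],p[211,326])
for nm,mm,h in(('lid',dark,68),('all',roi&(w[...,2]>50)&(w[...,2]<76),64)):
    mm=cv2.morphologyEx(mm.astype(np.uint8),cv2.MORPH_CLOSE,np.ones((5,5)))
    c=max(cv2.findContours(mm,0,2)[0],key=cv2.contourArea)
    q=np.array([ray(f,u,v,h)[:2] for u,v in c[:,0]],np.float32)
    print(nm,cv2.minAreaRect(q),cv2.boxPoints(cv2.minAreaRect(q)).round(1).tolist())
k=roi&(hsv[...,1]>120)&(hsv[...,2]>140)&(np.arange(560)[None]>315)&(np.arange(560)[None]<336)
v,u=np.nonzero(k);print('knob',u.mean(),v.mean(),k.sum(),ray(f,u.mean(),v.mean(),88))
s=snap('scene'); hs=cv2.cvtColor(s['pixels'],cv2.COLOR_RGB2HSV); print(s['pixels'][216,259])
ws=cloud(s)
kk=np.zeros(roi.shape,bool);kk[205:228,248:272]=1
kk&=(ws[...,2]>74); v,u=np.nonzero(kk); print('knob scene',u.mean(),v.mean(),kk.sum(),np.nanmedian(ws[kk],0))
for nm,(r0,r1,c0,c1) in dict(cup=(150,192,130,172),stapler=(255,302,445,490),mouse=(160,190,418,446),calc=(240,302,100,150)).items():
    a=w[r0:r1,c0:c1].reshape(-1,3);a=a[a[:,2]>10];print(nm,a.min(0).round(),a.max(0).round())
```

```text
z med 68.61268582726291 5664
[103  69  49] [153 112  79] [201 160  97]
lid ((540.5162353515625, 35.3580322265625), (153.4921112060547, 310.4338684082031), 3.1198818683624268) [[455.3999938964844, 186.1999969482422], [472.29998779296875, -123.80000305175781], [625.5999755859375, -115.5], [608.7000122070312, 194.5]]
all ((541.7864379882812, 26.501693725585938), (154.01422119140625, 329.09991455078125), 3.1247146129608154) [[455.8999938964844, 186.60000610351562], [473.8999938964844, -142.0], [627.5999755859375, -133.60000610351562], [609.7000122070312, 195.0]]
knob 325.47909407665503 216.26132404181186 574 [532.41948012 -82.38762636  88.        ]
[197 170  95]
knob scene 258.56 215.96 50 [550.8792913  -87.10578277  86.62474625]
cup [617. 382.  10.] [735. 463. 157.]
stapler [ 313. -558.   10.] [ 440. -447.   56.]
mouse [ 637. -446.   10.] [ 729. -363.   44.]
calc [290. 419.  10.] [464. 554.  30.]
```

Emit:
move_arm(offset=[[4,-2.1,0],[8,-4.2,0],[12.5,-6.7,0],[17,-9,0],[21.5,-11.4,0]], dr=[[0,0,0],[0,0,0],[0,0,0],[0,0,0],[0,0,0]], fingers=0, newtons=40)

```text
t: 0.7
ee_pos: [304.2, -349.6, 231.3]
orientation: [3.141, -0.0, 0.236]
ft_force: [0.7, -0.7, -0.2]
gripper_width: 0.145
```

Emit:
move_arm(offset=[[4.2,-2.2,1],[8.4,-4.4,3],[12.6,-6.7,4.5],[17,-9,6],[21.5,-11.4,7]], dr=[[0,0,0],[0,0,0],[0,0,0],[0,0,0],[0,0,0]])

```text
t: 1.2
ee_pos: [482.2, -191.6, 161.3]
orientation: [-3.141, 0.001, 0.237]
ft_force: [-0.4, -0.2, 0.3]
gripper_width: -0.001
```

Emit:
move_arm(offset=[[3,-1.6,2],[6,-3.2,4],[7.6,-4.1,6],[7.6,-4.1,8.6],[7.6,-4.1,8.6]], dr=[[0,0,4],[0,0,8],[0,0,10.4],[0,0,10.4],[0,0,10.4]])

```text
t: 1.7
ee_pos: [543.6, -134.4, 72.6]
orientation: [-3.14, 0.007, 0.057]
ft_force: [-1.3, 0.4, -0.8]
gripper_width: 0.006
```

Run:
```python
from h import *
a=snap('top');b=snap('scene')
A=cv2.resize(a['pixels'][140:270,200:380],None,fx=3,fy=3);B=cv2.resize(b['pixels'][150:280,200:380],None,fx=3,fy=3)
cv2.imwrite('pics/c1.png',cv2.cvtColor(np.vstack([A,B])[:, :],cv2.COLOR_RGB2BGR)[:800] if 0 else cv2.resize(cv2.cvtColor(np.vstack([A,B]),cv2.COLOR_RGB2BGR),(415,600)))
s=env.state();print(s['ee_pos'],s['orientation'])
```

```text
[ 545.09653411 -135.61952095   76.29038914] [-3.14115559e+00  1.58401738e-03  5.52934609e-02]
```

View pics/c1.png

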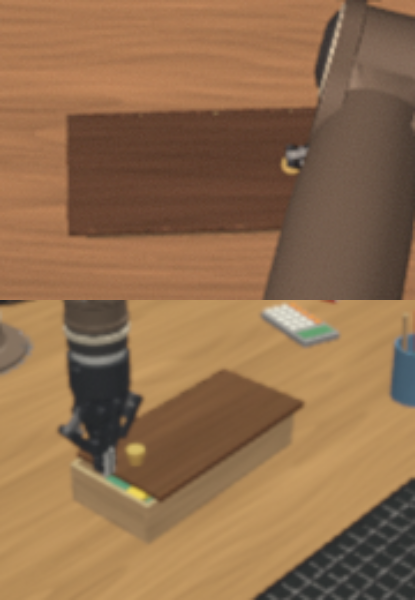

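The lower crop (scene) shows the shut fingers just over the lid's -y edge with the knob right in front (135,453). The green floor shows in the gap, with something yellow at (137,493). I'll push the knob along box +y.

Emit:
move_arm(offset=[[0.5,-1,0],[0.5,-2,0],[0.5,-3.3,0],[0.5,-4.6,0],[0.5,-6,0]], dr=[[0,0,0],[0,0,0],[0,0,0],[0,0,0],[0,0,0]])

```text
t: 2.3
ee_pos: [547.9, -74.6, 77.3]
orientation: [3.141, -0.002, 0.055]
ft_force: [1.7, -1.9, 2.7]
gripper_width: 0.0
```

Emit:
move_arm(offset=[[0,-1.4,0],[0,-2.8,0],[0,-4.2,0],[0,-5.6,0],[0,-7,0]], dr=[[0,0,0],[0,0,0],[0,0,0],[0,0,0],[0,0,0]])

```text
t: 2.8
ee_pos: [543.0, -4.4, 76.1]
orientation: [3.142, 0.001, 0.055]
ft_force: [1.0, -2.0, 0.0]
gripper_width: 0.003
```

Run:
```python
from h import *
a=snap('scene','s2.png');
s=env.state();print(s['ee_pos'],s['orientation'],s['ft_force'])
```

```text
[542.84344863  -2.6201707   76.0187173 ] [-3.13982579e+00  1.04520630e-03  5.68556698e-02] [0.39130927 2.01771797 0.14839347]
```

View pics/s2.png

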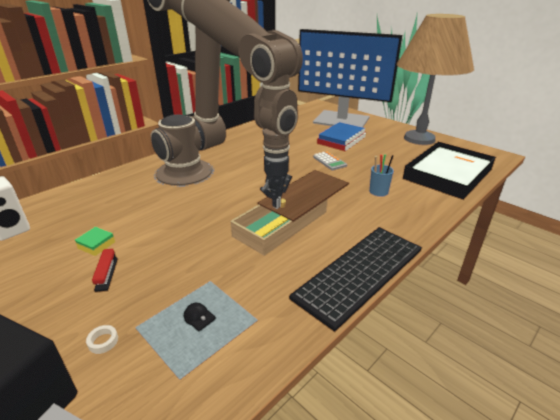

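The lid is sliding with the knob ahead of the fingers at (280,203), and the yellow ruler and green floor are now visible at (265,222). I'll keep going and slow down near the stop.

Emit:
move_arm(offset=[[0,-1,0],[0,-2,0],[0,-3,0],[0,-3.7,0],[0,-4.2,0]], dr=[[0,0,0],[0,0,0],[0,0,0],[0,0,0],[0,0,0]])

```text
t: 3.35
ee_pos: [541.0, 33.7, 76.1]
orientation: [-3.139, 0.001, 0.061]
ft_force: [-0.9, -1.1, -0.8]
gripper_width: -0.0
```

Emit:
move_arm(offset=[[0,-0.2,0],[0,-0.4,0],[0,-0.6,0],[0,-0.8,0],[0,-0.8,0]], dr=[[0,0,0],[0,0,0],[0,0,0],[0,0,0],[0,0,0]])

```text
t: 3.85
ee_pos: [541.2, 37.1, 76.4]
orientation: [-3.136, -0.0, 0.066]
ft_force: [-0.2, -1.5, -0.5]
gripper_width: 0.001
```

Emit:
move_arm(offset=[[0,-0.3,0],[0,-0.6,0],[0,-0.6,0]], dr=[[0,0,0],[0,0,0],[0,0,0]])

```text
t: 4.15
ee_pos: [541.0, 40.4, 76.5]
orientation: [-3.133, -0.0, 0.071]
ft_force: [-0.7, -1.2, -0.9]
gripper_width: -0.001
```

Run:
```python
from h import *
for i in range(3):
  a=snap('scene','s3.png')
  s=env.state();print(s['ee_pos'],s['orientation'],s['ft_force'],s['torque'],s['joint_torque'])
cv2.imwrite('pics/c3.png',cv2.cvtColor(cv2.resize(a['pixels'][130:270,210:400],None,fx=4,fy=4),cv2.COLOR_RGB2BGR))
```

```text
[541.02720947  40.34316927  76.50907152] [-3.13341295e+00 -2.23667653e-04  7.09581460e-02] [-0.60054799 -0.97296435 -0.20229825] [-0.27169007  0.01248063 -0.02598898] [ 5.03691696e-01 -4.71032846e+01  3.38164723e+01 -5.04631433e-02
  2.91478615e-01  1.54573416e-03]
[541.05222965  40.35223518  76.49890125] [-3.13338166e+00 -2.43566582e-04  7.09483425e-02] [ 0.60737103 -0.98537175 -0.70371736] [-0.21684245  0.01045413  0.01041748] [ 4.52887807e-01 -4.70752394e+01  3.37904191e+01 -4.50868439e-02
  2.65154466e-01  1.38590065e-03]
[541.0382183   40.32818703  76.49523646] [-3.13339359e+00 -1.97965389e-04  7.09223038e-02] [ 0.04561746 -1.03361743  0.16131153] [-0.18565094  0.04639176  0.03119993] [ 4.10548970e-01 -4.70464933e+01  3.37572312e+01 -3.63020715e-02
  2.42755702e-01  1.09136210e-03]
```

View pics/c3.png

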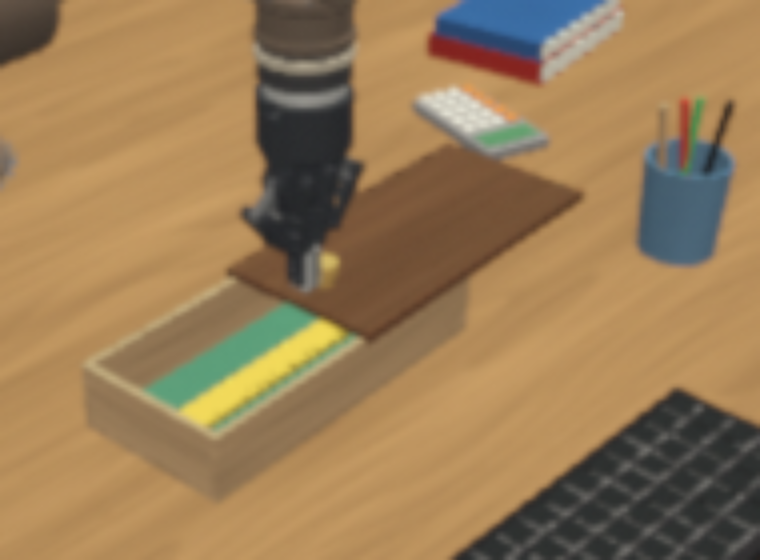

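The lid is almost at the stop: its edge is at crop (230,272)–(370,338), and the ruler lies toward the +x wall. Force is only about 1 N, which is friction, so I'll keep pushing.

Emit:
move_arm(offset=[[0,-0.4,0],[0,-0.8,0],[0,-0.8,0]], dr=[[0,0,0],[0,0,0],[0,0,0]])

```text
t: 4.6
ee_pos: [540.8, 44.6, 76.6]
orientation: [-3.13, -0.0, 0.077]
ft_force: [0.9, -1.1, -0.9]
gripper_width: 0.003
```

Emit:
move_arm(offset=[[0,-0.4,0],[0,-0.8,0],[0,-0.8,0]], dr=[[0,0,0],[0,0,0],[0,0,0]])

```text
t: 4.9
ee_pos: [540.5, 48.0, 76.6]
orientation: [-3.129, -0.0, 0.083]
ft_force: [1.5, -3.2, -0.6]
gripper_width: 0.001
```

Run:
```python
from h import *
for i in range(2):
  a=snap('scene','s4.png')
  s=env.state();print(s['ee_pos'],s['orientation'],s['ft_force'],s['torque'],s['joint_torque'][0])
```

```text
[540.57325964  48.0453241   76.64699275] [-3.12852991e+00 -3.11453200e-04  8.25156294e-02] [ 0.83476211 -4.14122828 -0.35320104] [-0.86678858 -0.25100046 -0.03739476] 2.287875786423683
[540.52196851  48.06714799  76.61437829] [-3.12838066e+00 -1.78736453e-04  8.24936786e-02] [ 1.28239345 -4.07989652 -0.61018361] [-0.83957154 -0.2519633  -0.04847081] 2.3172104358673096
```

Emit:
move_arm(offset=[[0,-0.4,0],[0,-0.8,0],[0,-0.8,0]], dr=[[0,0,0],[0,0,0],[0,0,0]])

```text
t: 5.3
ee_pos: [540.6, 48.8, 76.7]
orientation: [-3.133, -0.0, 0.086]
ft_force: [2.5, -17.5, -0.5]
gripper_width: -0.0
```

Emit:
move_arm(offset=[[0,-0.3,0],[0,-0.6,0],[0,-0.6,0]], dr=[[0,0,0],[0,0,0],[0,0,0]])

```text
t: 5.6
ee_pos: [540.5, 49.2, 76.7]
orientation: [-3.137, -0.0, 0.089]
ft_force: [4.2, -27.1, -1.9]
gripper_width: -0.001
```

Emit:
move_arm(offset=[[0,2,0],[0,4,-2],[0,6,-6],[0,9.5,-10],[0,13,-12]], dr=[[0,0,0],[0,0,0],[0,0,0],[0,0,0],[0,0,0]])

```text
t: 6.1
ee_pos: [552.9, -76.0, 197.6]
orientation: [-3.121, -0.004, 0.095]
ft_force: [1.2, 0.1, -0.0]
gripper_width: -0.001
```

Emit:
move_arm(offset=[[0,4,0],[0,8,0],[0,12,0],[0,16,0],[0,16,0]], dr=[[0,0,0],[0,0,0],[0,0,0],[0,0,0],[0,0,0]], fingers=5)

```text
t: 6.6
ee_pos: [567.0, -238.9, 190.2]
orientation: [-3.122, 0.0, 0.089]
ft_force: [0.6, 0.3, -0.8]
gripper_width: 0.584
```

Run:
```python
from h import *
a=snap('top');b=snap('scene')
np.savez('f2.npz',**{'t_'+k:v for k,v in a.items()},**{'s_'+k:v for k,v in b.items()})
A=cv2.resize(a['pixels'][160:280,150:370],(800,436));B=b['pixels'][150:270,190:410]
cv2.imwrite('pics/c5.png',cv2.cvtColor(A,cv2.COLOR_RGB2BGR))
s=env.state();print(s['ee_pos'],s['orientation'])
for f,n in((a,'top'),(b,'scene')):
  w=cloud(f);hs=cv2.cvtColor(f['pixels'],cv2.COLOR_RGB2HSV)
  box=(w[...,0]>440)&(w[...,0]<640)&(w[...,1]>-150)&(w[...,1]<60)&(w[...,2]<60)&(w[...,2]>2)
  yel=box&(hs[...,0]>20)&(hs[...,0]<34)&(hs[...,1]>140)&(hs[...,2]>130)
  yel=cv2.morphologyEx(yel.astype(np.uint8),cv2.MORPH_CLOSE,np.ones((3,3)))
  c=max(cv2.findContours(yel,0,2)[0],key=cv2.contourArea)
  q=np.array([ray(f,u,v,16)[:2] for u,v in c[:,0]],np.float32)
  r=cv2.minAreaRect(q);print(n,'ruler',r,cv2.boxPoints(r).round(1).tolist(),c[:,0].min(0),c[:,0].max(0))
  l=(abs(w[...,2]-68)<6)&(f['pixels'].astype(int).sum(-1)<270)&(w[...,0]>430)&(w[...,0]<650)&(w[...,1]>0)&(w[...,1]<400)
  l=cv2.morphologyEx(l.astype(np.uint8),cv2.MORPH_CLOSE,np.ones((5,5)))
  c=max(cv2.findContours(l,0,2)[0],key=cv2.contourArea)
  q=np.array([ray(f,u,v,68)[:2] for u,v in c[:,0]],np.float32)
  print(n,'lid',cv2.boxPoints(cv2.minAreaRect(q)).round(1).tolist())
  g=box&(hs[...,0]>60)&(hs[...,0]<90)&(hs[...,1]>80); 
  v,u=np.nonzero(g); q=np.array([ray(f,x,y,8)[:2] for x,y in zip(u,v)],np.float32); print('green',cv2.boxPoints(cv2.minAreaRect(q)).round(1).tolist())
```

```text
[ 566.8217181  -235.59142619  190.68055599] [-3.12034735e+00  2.67821092e-04  9.14916889e-02]
top ruler ((543.4780883789062, -38.612220764160156), (27.976072311401367, 147.7700653076172), 3.6421751976013184) [[524.7999877929688, 34.20000076293945], [534.2000122070312, -113.19999694824219], [562.0999755859375, -111.5], [552.7000122070312, 36.0]] [284 212] [334 222]
top lid [[446.70001220703125, 343.70001220703125], [463.79998779296875, 32.5], [617.0999755859375, 40.900001525878906], [600.0, 352.1000061035156]]
green [[488.70001220703125, 33.400001525878906], [497.79998779296875, -130.89999389648438], [613.5, -124.5], [604.5, 39.70000076293945]]
scene ruler ((541.9520874023438, -13.769775390625), (30.319046020507812, 149.0791473388672), 3.6311447620391846) [[522.0999755859375, 59.70000076293945], [531.5, -89.0999984741211], [561.7999877929688, -87.19999694824219], [552.4000244140625, 61.599998474121094]] [256 213] [291 235]
scene lid [[450.20001220703125, 341.6000061035156], [468.0, 25.5], [623.5999755859375, 34.29999923706055], [605.9000244140625, 350.29998779296875]]
green [[475.6000061035156, 59.79999923706055], [483.8999938964844, -82.0], [516.2999877929688, -80.0999984741211], [508.0, 61.70000076293945]]
```

View pics/c5.png

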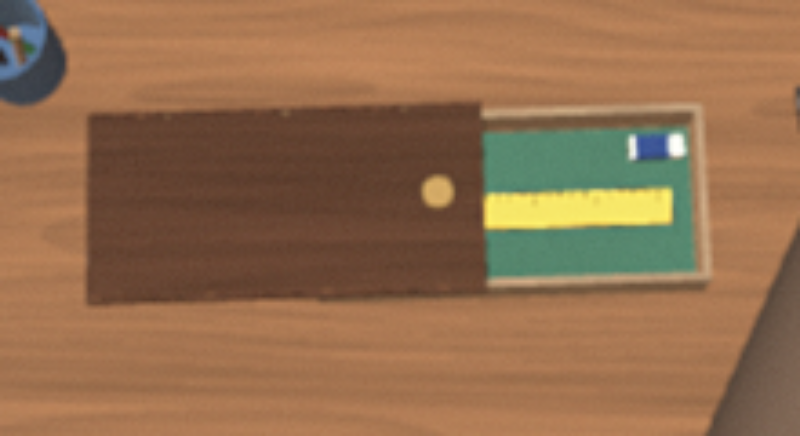

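The lid edge is now at y≈37 (it was -120), so it has moved 156 mm and is at its stop. The ruler's free end is at crop (672,206), with the eraser clear at (657,147). Next is the regrasp orientation.

```bash
cat >> h.py <<'E'
def rel(pos,ori,s=None):
    s=s or env.state(); A=R.from_euler('xyz',s['orientation'])
    return A.inv().apply(np.array(pos)-s['ee_pos'])/10, np.degrees((A.inv()*ori).as_rotvec())
E
python3 - <<'E'
from h import *
s=env.state();print(s['joints'],s['ee_pos'],s['orientation'])
for y in (0.0635+np.pi/2,.0635-np.pi/2):
    o=R.from_euler('xyz',[np.pi,0,y]); d,r=rel([542.5,-25,100],o); print(y,d.round(2),r.round(1))
E
```

```text
[-0.40285384  0.30661231  0.09731247  1.37181335  0.01857443  2.64715415] [ 566.8217181  -235.59142619  190.68055599] [-3.12034735e+00  2.67821092e-04  9.14916889e-02]
1.6342963267948964 [ -0.5  -21.     9.52] [ -1.   -0.9 -88.4]
-1.5072963267948967 [ -0.5  -21.     9.52] [-0.9  1.  91.6]
```

Emit:
move_arm(offset=[[0,-4,0],[0,-8,0],[-0.2,-12,0],[-0.3,-16.5,0],[-0.5,-21,1.5]], dr=[[0,0,-8.5],[0,0,-17],[0,0,-25.5],[0,0,-34],[-0.5,-0.5,-42.4]])

```text
t: 7.2
ee_pos: [542.6, -23.6, 182.3]
orientation: [-3.135, -0.005, 0.84]
ft_force: [0.3, 0.3, 0.1]
gripper_width: 0.586
```

Emit:
move_arm(offset=[[0,0,1],[0,0,2],[0,0,3],[0,0,3],[0,0,3]], dr=[[0,0,-8.5],[0,0,-17],[0,0,-25.5],[0,0,-34],[0,0,-42]])

```text
t: 7.7
ee_pos: [541.3, -24.3, 150.1]
orientation: [-3.135, -0.009, 1.575]
ft_force: [-0.4, -0.6, -0.4]
gripper_width: 0.587
```

Run:
```python
from h import *
a=snap('top')
s=env.state();print(s['ee_pos'],s['orientation'],s['gripper_width'])
o=R.from_euler('xyz',[np.pi,0,.0635+np.pi/2])
for z in(60,12): d,r=rel([542.5,-25,z],o); print(d.round(2),r.round(1))
```

```text
[541.52466886 -24.40545318 150.30597906] [-3.13568609 -0.00903131  1.57930062] 0.5825724550987534
[-0.14  0.15  9.03] [-0.3 -0.5 -3.1]
[-0.19  0.18 13.83] [-0.3 -0.5 -3.1]
```

Emit:
move_arm(offset=[[-0.1,0.1,3],[-0.1,0.1,6],[-0.2,0.2,9],[-0.2,0.2,11],[-0.2,0.2,12]], dr=[[0,0,-3.1],[-0.3,-0.5,-3.1],[-0.3,-0.5,-3.1],[-0.3,-0.5,-3.1],[-0.3,-0.5,-3.1]])

```text
t: 8.25
ee_pos: [541.9, -26.0, 28.5]
orientation: [-3.139, -0.0, 1.62]
ft_force: [-0.3, 0.4, 0.8]
gripper_width: 0.586
```

Run:
```python
from h import *
a=snap('scene')
cv2.imwrite('pics/c6.png',cv2.cvtColor(cv2.resize(a['pixels'][150:260,210:360],None,fx=4,fy=4),cv2.COLOR_RGB2BGR))
s=env.state();print(s['ee_pos'],s['orientation'],s['gripper_width'])
o=R.from_euler('xyz',[np.pi,0,.0635+np.pi/2])
d,r=rel([542.5,-25,12],o); print(d.round(2),r.round(1))
```

```text
[541.76417261 -26.20211445  27.84327703] [-3.13789626e+00 -2.09648520e-04  1.62000444e+00] 0.5846459830131946
[0.12 0.09 1.58] [-0.2 -0.  -0.8]
```

View pics/c6.png

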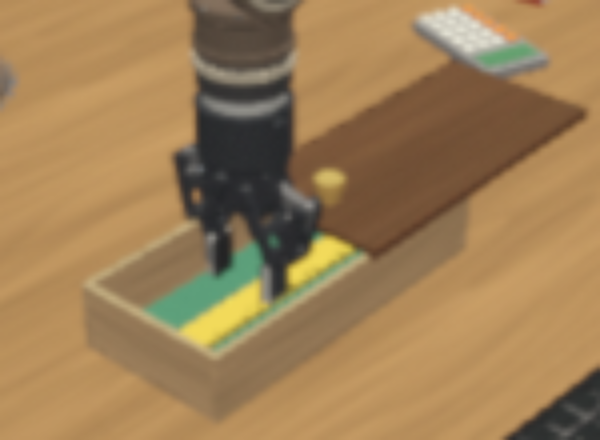

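The fingers straddle the ruler, left tip at (218,265) and right tip at (270,295), and are clear of the lid and knob. I'll descend, then close.

Emit:
move_arm(offset=[[0.1,0.1,0.8],[0.1,0.1,1.5],[0.1,0.1,1.7],[0.1,0.1,1.7]], dr=[[0,0,-0.8],[0,0,-0.8],[0,0,-0.8],[0,0,-0.8]])

```text
t: 8.7
ee_pos: [544.6, -26.3, 13.4]
orientation: [-3.142, 0.001, 1.634]
ft_force: [0.6, -0.2, 0.4]
gripper_width: 0.586
```

Emit:
move_arm(offset=[[0,0,0],[0,0,0],[0,0,0],[0,0,0],[0,0,0]], dr=[[0,0,0],[0,0,0],[0,0,0],[0,0,0],[0,0,0]], fingers=0, newtons=50)

```text
t: 9.2
ee_pos: [545.0, -26.5, 14.0]
orientation: [3.141, 0.001, 1.634]
ft_force: [-1.4, 0.1, 4.9]
gripper_width: 0.291
```

Emit:
move_arm(offset=[[0,0,0],[0,0,0],[0,0,0]], dr=[[0,0,0],[0,0,0],[0,0,0]])

```text
t: 9.5
ee_pos: [545.0, -26.4, 14.1]
orientation: [3.141, 0.001, 1.634]
ft_force: [-1.8, 0.7, 6.1]
gripper_width: 0.288
```

Run:
```python
from h import *
a=snap('scene')
cv2.imwrite('pics/c7.png',cv2.cvtColor(cv2.resize(a['pixels'][190:245,230:305],None,fx=8,fy=8,interpolation=cv2.INTER_CUBIC),cv2.COLOR_RGB2BGR))
s=env.state();print(s['ee_pos'],s['orientation'],s['gripper_width'],s['ft_force'])
```

```text
[544.99964689 -26.45371076  14.04333177] [3.14056450e+00 1.06677209e-03 1.63412969e+00] 0.29153722459645715 [-1.06573183  0.00662026  6.50148624]
```

View pics/c7.png

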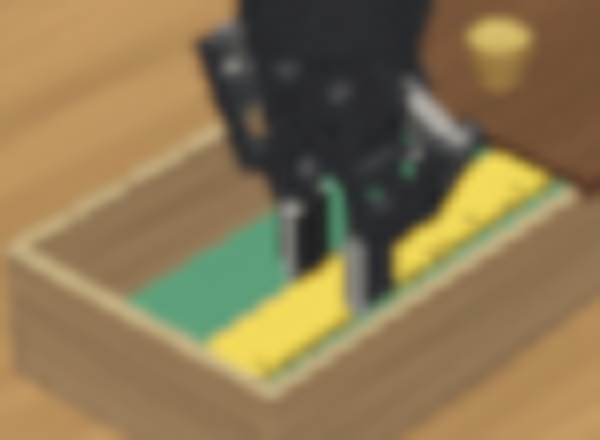

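The fingers straddle the ruler but only hold its top edge: TCP z is 14, the opening reads under 28 mm, and the upward reaction is 6 N. I'll reopen, go lower and close again.

Emit:
move_arm(offset=[[0,0,0],[0,0,0],[0,-0.2,0.2],[0,-0.2,0.45],[0,-0.2,0.45]], dr=[[0,0,0],[0,0,0],[0,0,0],[0,0,0],[0,0,0]], fingers=4.5)

```text
t: 10.05
ee_pos: [542.0, -26.5, 8.1]
orientation: [-3.14, 0.001, 1.634]
ft_force: [0.3, 0.7, -0.6]
gripper_width: 0.53
```

Emit:
move_arm(offset=[[0,0,0]], dr=[[0,0,0]])

```text
t: 10.15
ee_pos: [542.3, -26.5, 8.4]
orientation: [-3.141, 0.001, 1.634]
ft_force: [-0.4, -0.0, 0.7]
gripper_width: 0.53
```

Emit:
move_arm(offset=[[0,0,-0.15],[0,0,-0.15]], dr=[[0,0,0],[0,0,0]])

```text
t: 10.35
ee_pos: [542.8, -26.5, 10.5]
orientation: [3.141, 0.001, 1.634]
ft_force: [-0.2, 0.7, 0.8]
gripper_width: 0.526
```

Emit:
move_arm(offset=[[0,0,0],[0,0,0],[0,0,0],[0,0,0],[0,0,0]], dr=[[0,0,0],[0,0,0],[0,0,0],[0,0,0],[0,0,0]], fingers=0, newtons=50)

```text
t: 10.85
ee_pos: [542.9, -26.5, 10.7]
orientation: [3.141, 0.001, 1.634]
ft_force: [-0.8, -0.2, 5.4]
gripper_width: 0.305
```

Emit:
move_arm(offset=[[0,0,0],[0,0,0],[0,0,0],[0,0,0.25],[0,0,0.25]], dr=[[0,0,0],[0,0,0],[0,0,0],[0,0,0],[0,0,0]], fingers=4)

```text
t: 11.35
ee_pos: [542.1, -26.5, 7.2]
orientation: [-3.14, 0.001, 1.634]
ft_force: [-0.3, -0.2, -0.5]
gripper_width: 0.473
```

Emit:
move_arm(offset=[[0,0,0],[0,0,0],[0,0,0],[0,0,0],[0,0,0]], dr=[[0,0,0],[0,0,0],[0,0,0],[0,0,0],[0,0,0]], fingers=0, newtons=60)

```text
t: 11.85
ee_pos: [542.9, -26.5, 8.1]
orientation: [3.141, 0.001, 1.634]
ft_force: [-0.3, 0.4, 5.1]
gripper_width: 0.301
```

Emit:
move_arm(offset=[[-0.1,0,-0.7],[-0.2,0,-1.3],[-0.3,0,-2.0],[-0.3,0,-2.6],[-0.3,0,-3.1]], dr=[[0,-1.6,0],[0,-3.2,0],[0,-4.8,0],[0,-6.4,0],[0,-8,0]])

```text
t: 12.35
ee_pos: [542.9, -29.3, 39.5]
orientation: [3.141, 0.143, 1.635]
ft_force: [0.8, -0.3, -1.5]
gripper_width: 0.305
```

Run:
```python
from h import *
a=snap('scene');b=snap('top')
s=env.state();print(s['ee_pos'],s['orientation'],s['gripper_width'],s['ft_force'],s['torque'])
cv2.imwrite('pics/c8.png',cv2.cvtColor(cv2.resize(a['pixels'][150:250,215:345],(780,600),interpolation=cv2.INTER_CUBIC),cv2.COLOR_RGB2BGR))
w=cloud(a);hs=cv2.cvtColor(a['pixels'],cv2.COLOR_RGB2HSV)
y=(hs[...,0]>20)&(hs[...,0]<34)&(hs[...,1]>140)&(hs[...,2]>130)&(w[...,0]>500)&(w[...,0]<580)&(w[...,1]>-160)&(w[...,1]<60)&(w[...,2]<72)
P=w[y];P=P[np.isfinite(P).all(1)]
for lo in range(-140,60,20):
    q=P[(P[:,1]>=lo)&(P[:,1]<lo+20)]
    if len(q)>3: print(lo,len(q),np.median(q,0).round(1))
```

```text
[543.15088012 -28.65809217  39.54660142] [3.14071637 0.14148286 1.63555369] 0.30390878703868546 [-0.72761545 -0.69707646 -1.40492211] [0.13057011 0.03963143 0.00533243]
-120 34 [ 549.4 -108.5   57.9]
-100 32 [548.9 -90.5  56.6]
-80 33 [546.8 -69.3  53.3]
-60 30 [546.6 -50.   50.2]
-40 23 [533.9 -31.7  47.5]
-20 5 [567.7 -17.9  60.7]
0 14 [548.8  13.1  41. ]
20 23 [549.1  33.2  39.2]
40 19 [543.5  49.5  35.7]
```

View pics/c8.png

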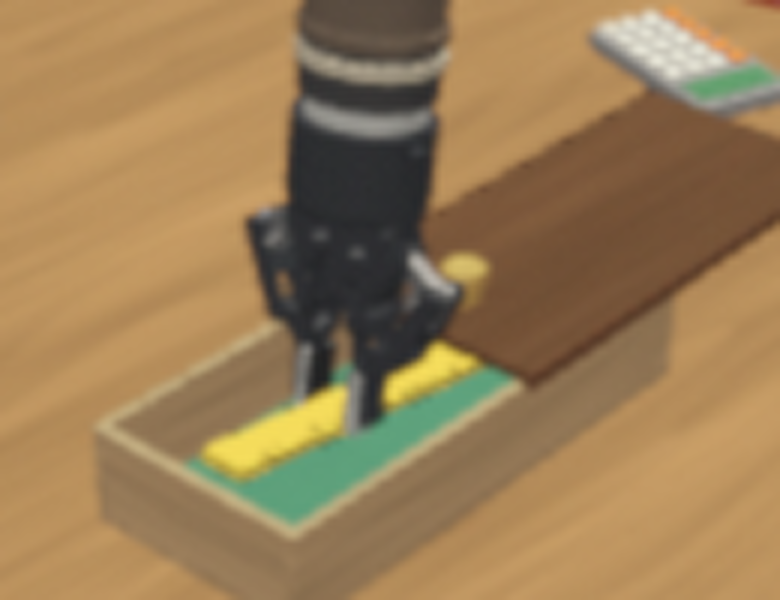

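The grip held: the ruler (bar from (230,460) to (470,350)) measures 8° tilt, the same as the tool, and passes well below the lid edge. I'll tilt to 13° and draw it out along its own axis.

Emit:
move_arm(offset=[[-0.2,0,-0.4],[-0.5,0,-0.8],[-0.9,0,-1.2],[-1.4,0,-1.5],[-1.9,0,-1.9]], dr=[[0,-1,0],[0,-2,0],[0,-3,0],[0,-4,0],[0,-5,0]])

```text
t: 12.95
ee_pos: [543.7, -46.1, 60.5]
orientation: [-3.141, 0.229, 1.634]
ft_force: [0.5, 0.8, -1.0]
gripper_width: 0.305
```

Run:
```python
from h import *
a=snap('scene')
s=env.state();print(s['ee_pos'],s['orientation'],s['gripper_width'],s['ft_force'],s['torque'])
w=cloud(a);hs=cv2.cvtColor(a['pixels'],cv2.COLOR_RGB2HSV)
y=(hs[...,0]>20)&(hs[...,0]<34)&(hs[...,1]>140)&(hs[...,2]>130)&(w[...,0]>500)&(w[...,0]<580)&(w[...,1]>-180)&(w[...,1]<80)&(w[...,2]<110)
P=w[y];P=P[np.isfinite(P).all(1)]
for lo in range(-160,60,20):
    q=P[(P[:,1]>=lo)&(P[:,1]<lo+20)]
    if len(q)>3: print(lo,len(q),np.median(q,0).round(1))
```

```text
[544.11833372 -46.33083112  61.18596003] [3.14105655 0.23003428 1.63385258] 0.303892778224257 [0.13534101 0.65220838 0.06345462] [ 0.13903162  0.00367593 -0.00804408]
-140 29 [ 548.7 -128.2   86. ]
-120 32 [ 550.1 -110.6   83.1]
-100 31 [550.3 -90.5  79. ]
-80 29 [548.2 -69.2  73.6]
-60 21 [534.2 -50.6  69.5]
-40 12 [536.5 -33.9  68.6]
-20 10 [554.5  -6.4  58.9]
0 22 [546.1  11.   54.7]
20 27 [542.6  31.3  50.9]
40 21 [542.5  47.8  46.3]
```

Emit:
move_arm(offset=[[-1.5,0,0],[-3,0,0],[-4.5,0,0],[-6,0,0],[-7.5,0,0]], dr=[[0,0,0],[0,0,0],[0,0,0],[0,0,0],[0,0,0]])

```text
t: 13.5
ee_pos: [548.3, -120.3, 77.5]
orientation: [-3.141, 0.228, 1.633]
ft_force: [-0.3, -0.0, -0.2]
gripper_width: 0.302
```

Emit:
move_arm(offset=[[-1.6,0,0],[-3.2,0,0],[-4.8,0,0],[-6.4,0,0],[-8,0,0]], dr=[[0,0,0],[0,0,0],[0,0,0],[0,0,0],[0,0,0]])

```text
t: 14.0
ee_pos: [553.4, -197.6, 95.5]
orientation: [-3.141, 0.228, 1.634]
ft_force: [0.5, 0.2, -0.5]
gripper_width: 0.303
```

Run:
```python
from h import *
a=snap('scene','s9.png')
s=env.state();print(s['ee_pos'],s['orientation'],s['gripper_width'],s['ft_force'],s['torque'],s['joints'])
```

```text
[ 553.88334033 -199.66367877   96.27843867] [3.14066457 0.22962486 1.63233128] 0.30486670366830415 [ 1.05318241 -1.6002896  -0.05167274] [ 0.08405885  0.00313731 -0.02631081] [-0.23670591  0.21927971 -0.24376066  1.03827273 -0.21903878  1.26480506]
```

View pics/s9.png

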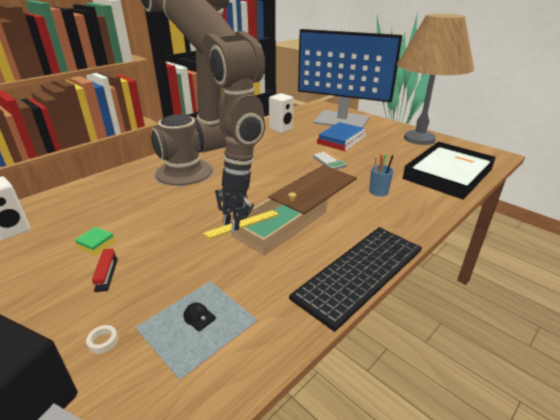

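The ruler's hidden end has cleared the lid edge, with the ruler spanning (206,234)–(278,214). I'll lift it straight up, then level it.

Emit:
move_arm(offset=[[-0.5,0,-2],[-1,0,-5],[-2,0,-9],[-3,0,-13],[-4,0,-17.5]], dr=[[0,0,0],[0,0,0],[0,0,0],[0,0,0],[0,0,0]])

```text
t: 14.55
ee_pos: [552.8, -196.0, 275.8]
orientation: [-3.14, 0.227, 1.635]
ft_force: [-0.2, -1.2, -0.5]
gripper_width: 0.306
```

Emit:
move_arm(offset=[[0,0,0],[0,0,0],[0,0,0],[0,0,0],[0,0,0]], dr=[[0,3,0],[0,7,0],[0,11,0],[0,13,0],[0,13,0]])

```text
t: 15.05
ee_pos: [553.4, -197.1, 274.3]
orientation: [-3.141, 0.001, 1.633]
ft_force: [1.1, -0.2, -1.1]
gripper_width: 0.307
```

Emit:
move_arm(offset=[[0,0,0],[0,0,0],[0,0,0],[0,0,0],[0,0,0]], dr=[[0,0,0],[0,0,0],[0,0,0],[0,0,0],[0,0,0]])

```text
t: 15.55
ee_pos: [553.4, -195.4, 274.9]
orientation: [-3.142, 0.001, 1.635]
ft_force: [-0.3, 0.4, -0.8]
gripper_width: 0.305
```

Run:
```python
from h import *
a=snap('scene','s10.png');b=snap('top')
s=env.state();print(s['ee_pos'],s['orientation'],s['gripper_width'],s['ft_force'],abs(s['joint_vel']).max())
w=cloud(a);hs=cv2.cvtColor(a['pixels'],cv2.COLOR_RGB2HSV)
y=(hs[...,0]>20)&(hs[...,0]<34)&(hs[...,1]>140)&(hs[...,2]>130)&(w[...,2]>150)&(w[...,0]>480)&(w[...,0]<620)&(w[...,1]<20)&(w[...,1]>-400)
P=w[y];P=P[np.isfinite(P).all(1)]
for lo in range(-360,20,40):
    q=P[(P[:,1]>=lo)&(P[:,1]<lo+40)]
    if len(q)>3: print(lo,len(q),np.median(q,0).round(1))
w=cloud(b)
l=(abs(w[...,2]-68)<6)&(b['pixels'].astype(int).sum(-1)<270)&(w[...,0]>430)&(w[...,0]<650)&(w[...,1]>0)&(w[...,1]<400)
l=cv2.morphologyEx(l.astype(np.uint8),cv2.MORPH_CLOSE,np.ones((5,5)))
c=max(cv2.findContours(l,0,2)[0],key=cv2.contourArea)
q=np.array([ray(b,u,v,68)[:2] for u,v in c[:,0]],np.float32)
print('lid',cv2.boxPoints(cv2.minAreaRect(q)).round(1).tolist())
A=cv2.resize(a['pixels'],(560,420));B=b['pixels']
cv2.imwrite('pics/c10.png',cv2.cvtColor(np.vstack([A[120:300],B[80:320]]),cv2.COLOR_RGB2BGR))
```

```text
[ 553.35042035 -195.55962457  274.78873299] [-3.14142327e+00  9.73943200e-04  1.63454706e+00] 0.30764808088135015 [ 0.04704564  0.27806513 -0.47960812] 0.00286206091440366
-320 25 [ 557.4 -281.7  280.6]
-280 114 [ 561.7 -260.3  282.7]
-240 104 [ 558.5 -221.4  282.3]
-200 41 [ 564.7 -186.4  282.8]
-160 96 [ 555.2 -140.8  282.1]
-120 84 [552.4 -99.5 282.1]
-80 75 [550.7 -61.7 282. ]
-40 69 [548.3 -23.7 281.8]
lid [[446.8999938964844, 343.79998779296875], [463.8999938964844, 32.5], [617.0, 40.79999923706055], [600.0999755859375, 352.1000061035156]]
```

View pics/c10.png

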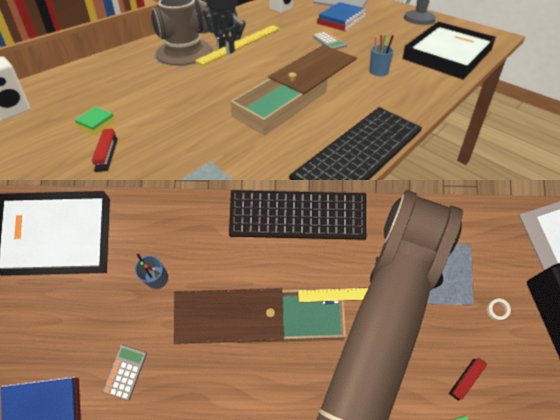

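The ruler is level at about 275–282 mm and still. The lid has not moved, the eraser is partly visible in the box beneath the ruler, and the cup, calculator and stapler are where they were. Handing in.

```bash
python3 -c "
from bench import close_job; print(close_job())"
```

```text
the job is handed in; nothing more can be done
None
```

The job is handed in: the lid is open at its stop, and the gripper is holding the ruler still, level and well above the desk. It finished at about 16 s of the 54 s allowed.

- **Lid:** I pushed the knob with the shut fingers until the lid stopped moving. The push reached 27 N there, and the lid had travelled about 156 mm from where it started, already slightly open. After the ruler came out, its position measured unchanged.
- **Ruler:** I gripped it across its width, tilted it to 13° about its hidden end and drew it out along its own axis. It kept about 10 mm clear of the lid edge. The wrist force readings while lifting and drawing were under about 2 N.
- **Last checks:** the top face of the ruler is level within about 2 mm at roughly 282 mm along its length, so its underside is about 27 cm above the desk. Joint speeds were near zero.
- **Other items:** the eraser is in the box, though the ruler partly hides it in the last view. The cup, calculator and stapler looked unmoved. The arm partly hid the mouse in the last view, but nothing went near it.

**Disagreements:**
- The gripper opening read about 26 mm on the 28 mm ruler. My first close caught only the top edge, so I regrasped lower twice. The grip held with no slip that I could measure.
- The scene camera placed the ruler's free end about 25 mm off from the top view because the box wall hid it, so I used the top view.

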